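Shut the bench centrifuge and press its round key

TASK

Gently push the open lid of the small bench centrifuge down with the fingertips until it is fully shut, without swinging it further open, then gently press its round key all the way in, let it come back up and withdraw. Leave the square key and the bar-shaped key alone, and do not move or lift any of the other things on the bench.

Things in the scene. Friction and masses are not known exactly. Their poses are not given: they have to be found in the camera images.
- centrifuge: small white bench centrifuge, fixed to the bench: body 220 mm deep (x) by 190 mm wide (y), flat deck 85 mm above the bench. Origin: centre of its underside; its z is up, its -x axis points out of its front, the side nearest the robot, where the three keys are; the lid's hinge is on the +x side. A dark rotor stands 32 mm above the deck under the lid
- lid (a joint): angle of the white domed lid about its hinge: 0 = shut, growing as it opens (stop at 1.6 rad). It stays wherever it is left; its hinge is stiff, and a push of about 1 N near the front edge moves it. It starts 0.9 to 1.25 rad open
- lid_hinge (a point): point on the lid's hinge axis, in its middle: 100 mm behind the centrifuge's centre (+x of the centrifuge) and 87 mm above the bench, whether open or shut; the axis runs along the centrifuge's y. The outside of the open lid faces up and away from the robot
- lid_front (a point): top of the small tab at the middle of the lid's front edge, 154 mm from the hinge axis; moves with the lid (95 mm above the bench when it is shut)
- round_base: black bezel, 34 x 42 x 3 mm, on the centrifuge's front deck, that carries the round key; origin: centre of its underside, axes as the centrifuge's. The three keys stand in a row across the front, 85 mm in front of the centrifuge's centre, 55 mm apart, in any order
- round_key_top (a point): middle of the top of the round grey key (24 mm across), 13 mm above the deck, 98 mm above the bench when up
- square_key_top (a point): middle of the top of the square grey key (22 x 22 mm), same height; not to be pressed
- bar_key_top (a point): middle of the top of the long bar-shaped grey key (12 mm by 34 mm across the front), same height; not to be pressed
- round_key (a joint): how far the round key is pressed in (m): 0 = up, 0.005 = fully down; a spring brings it back; about 1 N starts it moving, 5 N holds it fully down
- square_key (a joint): how far the square key is pressed in (m): 0 = up, 0.005 = fully down; a spring brings it back; about 1 N starts it moving, 5 N holds it fully down
- bar_key (a joint): how far the bar key is pressed in (m): 0 = up, 0.005 = fully down; a spring brings it back; about 1 N starts it moving, 5 N holds it fully down
- vial: small amber glass vial with white cap, 26 mm across, 50 mm high, standing on the bench beside the centrifuge; origin at the centre of its underside; a bystander
- dish: flat round petri dish, 90 mm across, 15 mm high, on the bench beside the centrifuge; origin at the centre of its underside; a bystander
- forceps: steel forceps, about 145 mm long, 6 mm high, lying on the bench in front of the centrifuge; origin at the centre of its underside; a bystander
- tipbox: yellow pipette-tip box with clear lid, 120 x 85 x 57 mm, left part of the bench; origin at the centre of its underside; a bystander
- reagent: glass reagent bottle with orange cap, 70 mm across, 150 mm high, left part of the bench; origin at the centre of its underside; a bystander
- beaker: open glass beaker, 70 mm across, 90 mm high, right part of the bench; origin at the centre of its underside; a bystander
- jar: white jar with blue cap, 60 mm across, 70 mm high, right part of the bench; origin at the centre of its underside; a bystander
- lid_top (a point): middle of the outside of the lid, moving with it: 75 mm in front of the hinge axis and 42 mm above it when shut. The lid is a hollow round dome 140 mm across; its flat top is 70 mm across, then it curves down: 32 mm above the axis at 58 mm from the middle, 14 mm at 68 mm

How it is judged:
On the way, in this order (a step that is already met when the one before it is completed fails the run):
1. the lid is pushed fully shut (value of joint lid below 0.05 rad), for 0.2 s.
2. the round key is pressed in (value of joint round_key above 0.0035 m), for 0.1 s.
At the end, for the whole second after the job is handed in: the lid is shut (within 0.05 rad), all three keys are up again (within 1 mm), and every other thing stands within 20 mm of where it was (value of joint lid below 0.05 rad and value of joint each of round_key, square_key, bar_key below 0.001 m and distance of each of vial, dish, forceps, tipbox, reagent, beaker, jar from where it was at the start of the episode below 0.02 m); the robot touches nothing.
It fails at once if the square or the bar-shaped key is pressed (more than 2 mm) (value of joint any of square_key, bar_key above 0.002 m).
It fails at once if the round key is pressed (more than 2 mm) while the lid is still open (value of joint round_key above 0.002 m and value of joint lid above 0.08 rad).
It fails at once if the lid is swung further open (beyond 1.4 rad) (value of joint lid above 1.4 rad).
It fails at once if struck or pressed too hard: the round key with more than 30 N, the centrifuge or its lid with more than 40 N (contact force between anything else and round_base above 30 N or contact force between any of the fingers, the arm and centrifuge above 40 N).
It fails at once if a bystander is moved, lifted or tipped (more than 20 mm, or 0.3 rad) (distance of any of vial, dish, forceps, tipbox, reagent, beaker, jar from where it was at the start of the episode above 0.02 m or angle between any of vial, dish, forceps, tipbox, reagent, beaker, jar's own z axis and vertical above 0.3 rad).
It also fails if it takes over 45 s, if anything falls off the work surface, if the arm or the gripper's body presses on something with over 40 N, if the wrist force passes 120 N, or if a joint passes its speed limit or range.

ROBOT

A 6-joint arm with a two-finger parallel gripper is mounted at the origin on the work surface. World frame = base frame: x ahead of the robot, y to its left, z up, the work surface at z = 0. Lengths are in m, angles in rad, forces in N, time in s.
With the tool pointing down it reaches from about 0.25 to 0.8 m from the base axis. Payload 8.5 kg.
Tool frame: the origin (TCP) lies at the very end of the fingers, on their centre line; the grasp point (between the pads) lies 19 mm behind it; z points along the fingers, x is the direction in which the jaws open and shut, and the axes are right-handed (so a half turn about z gives the same grasp; the last joint's range is limited). The gripper opens to 85 mm and grips with 20 to 120 N. Pads are 22 mm wide; open, the fingers measure 114 mm over their backs; the gripper's body (76 mm by 85 mm) begins 54 mm behind the grasp point. The pads swing forward as they close: fully open they stand 13 mm farther back than shut.
Start: joints at [1.161, 0.238, -0.013, 1.319, 0, 1.571], TCP at [0.209, 0.481, 0.231] pointing down, gripper open.
Joint ranges: [-2.66, 2.66], [-1.03, 1.9], [-1.14, 1.46], [-1.82, 2.27], [-1.45, 1.34], [-3.14, 3.14]. Speed limits (rad/s): [2.22, 2.22, 2.79, 3.14, 3.14, 3.14].

INTERFACE

Orientations are given as a 3x3 rotation matrix whose columns are the frame's x, y, z axes.
In Python, from plant import monitor, cams, job gives the robot as it stands.
- The arm moves only by the tool jog_arm, never from a script. Its argument "steps" is a list of rows, each a list of 3 entries, a list of its own where there are three numbers: the shift along the tool's x, y, z in cm, then the turn about the tool's z in degrees, then the opening, from -1 (shut) to 1 (fully open). A call has 1 to 8 rows; each row shifts and turns the commanded pose from where the row before left it, along the tool's axes as they then stand; what a row does not reach is not made up. A row lasts 1/10 s, in which the tool goes at most 50 mm and 8.59 degrees, less where a joint would pass 70% of its speed; a pose out of reach is approached as far as the arm can. A call is refused whole if a number of a shift passes 5 or a number of a turn 8.59, either way. A call with a gripper value outside its range is refused whole. The fingers move at their own pace and stop on an object; the grip force is fixed at half the most. Time passes only in rows, so rows that do not move let the fingers close. It gives the time, the measured TCP pose, the force and the opening at its end, in the units of the state.
- monitor.observe(): the state, without advancing time (a new reading comes with each control period).
- cams.camera(name): name is "scene" or "top" or "wrist"; returns a dict with "color" (480x640x3 uint8, red, green, blue), "camera_matrix" (3x3 intrinsics, pixels), "distortion" ([k1, k2, p1, p2, k3] as OpenCV has them; the pictures are not rectified), "pose" (4x4, takes a point from camera to world coordinates). Camera axes: x right, y down, z forward; pixel columns grow to the right and rows downward; lengths in m; the calibration is good to about 2 mm. A picture is of the moment at which its call begins. There is no depth.
- job.job_done(): hands the job in, once; it reports no verdict.
The state is a dict: "time": time; "qpos": joint angles; "joint_vel": joint speeds; "joint_efforts": joint torques, N m; "eef_pos": TCP position; "orientation": TCP orientation; "ft_force": force on the tool from outside, world axes, zero at the start; "ft_torque": the same for the moment, N m; "width": opening from 0.0 (shut) to 1.0 (fully open).
Only numpy, scipy, OpenCV 4.12 (cv2) and the standard library are available. Lean on these libraries where they do the work, as an engineer would, in place of code of your own. Each camera call takes 0.05 s, during which the arm holds its last target. There are 200 camera calls.

## Working session

There is one attempt and no reset: what is moved stays moved. The work goes in short steps, Python scripts to look and compute and a tool call to move; the robot and the scene stay as the last step left them, time stands still between calls to the robot, and variables do not carry over. Pictures are saved under pics/ and viewed, about 8 in all and at most 12, crops included, and the job is handed in when it is done.

Besides the shell and the picture viewer there is one more tool, called after "Request:" as a command line: name --argument value ..., lists and objects as JSON in quotes. jog_arm: Moves the arm, as the interface text tells. Its arguments: {"type":"object","properties":{"steps":{"type":"array","items":{"type":"array"}}},"required":["steps"]}

```bash
mkdir -p pics
cat > h.py <<'E'
import numpy as np, cv2
from plant import monitor, cams, job
def shot(n,f):
    c=cams.camera(n); cv2.imwrite('pics/'+f,c['color'][:,:,::-1]); np.savez('pics/'+f[:-4]+'.npz',K=c['camera_matrix'],d=c['distortion'],T=c['pose']); return c
def ray(f,uv):
    z=np.load('pics/'+f+'.npz'); p=cv2.undistortPoints(np.array([[uv]],float),z['K'],np.array(z['d'],float))[0,0]
    T=z['T']; return T[:3,3],T[:3,:3]@np.array([p[0],p[1],1.])
def onz(f,uv,h):
    o,r=ray(f,uv); return o+r*(h-o[2])/r[2]
def tri(a,b):
    o1,r1=ray(*a);o2,r2=ray(*b);r1/=np.linalg.norm(r1);r2/=np.linalg.norm(r2)
    s=np.linalg.lstsq(np.c_[r1,-r2],o2-o1,rcond=None)[0]; p,q=o1+s[0]*r1,o2+s[1]*r2
    return (p+q)/2,np.linalg.norm(p-q)
def proj(f,P):
    z=np.load('pics/'+f+'.npz'); Ti=np.linalg.inv(z['T']); return cv2.projectPoints(np.array(P,float).reshape(-1,3),cv2.Rodrigues(Ti[:3,:3])[0],Ti[:3,3],z['K'],np.array(z['d'],float))[0][:,0]
E
python3 - <<'E'
from h import *
for n in('scene','top','wrist'):
    c=shot(n,n+'0.png'); print(n,c['pose'].round(3).tolist(),c['camera_matrix'][0,0])
s=monitor.observe(); print(s)
E
```

```text
scene [[-0.58, 0.622, -0.526, 1.343], [0.814, 0.428, -0.392, 0.592], [-0.019, -0.656, -0.755, 1.235], [0.0, 0.0, 0.0, 1.0]] 541.218437967683
top [[0.017, -0.996, 0.092, 0.461], [-1.0, -0.018, -0.018, 0.002], [0.019, -0.092, -0.996, 1.181], [0.0, 0.0, 0.0, 1.0]] 525.9809794863894
wrist [[0.4, 0.872, 0.282, 0.138], [0.917, -0.38, -0.125, 0.512], [-0.002, 0.309, -0.951, 0.373], [0.0, 0.0, 0.0, 1.0]] 402.69583570470456
{'time': 0.15, 'qpos': array([ 1.16100488e+00,  2.38669473e-01, -1.40409468e-02,  1.31920072e+00,
        6.54685276e-06,  1.57079524e+00]), 'joint_vel': array([-0.00083307, -0.00032135,  0.00333472, -0.00031612,  0.00241135,
       -0.00042028]), 'joint_efforts': array([ 1.50582841e-04, -5.39078164e+01,  3.46598232e+01,  1.43876538e-02,
       -1.76003809e-06,  2.19706953e-05]), 'eef_pos': array([0.20904447, 0.48124932, 0.23081906]), 'orientation': array([[ 3.98416805e-01,  9.17204365e-01, -4.50164987e-04],
       [ 9.17203798e-01, -3.98417060e-01, -1.01989919e-03],
       [-1.11480940e-03, -6.54805948e-06, -9.99999379e-01]]), 'ft_force': array([ 1.12458846, -0.2393885 , -0.30081888]), 'ft_torque': array([0.01178956, 0.00854599, 0.02520927]), 'width': 0.9983380891294105}
```

View pics/top0.png

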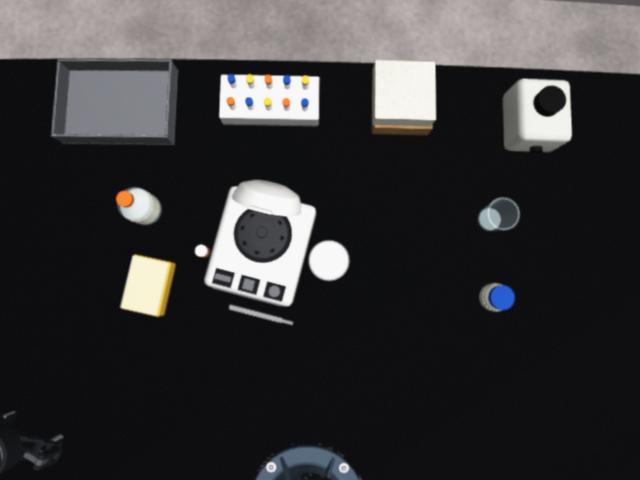

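View pics/scene0.png

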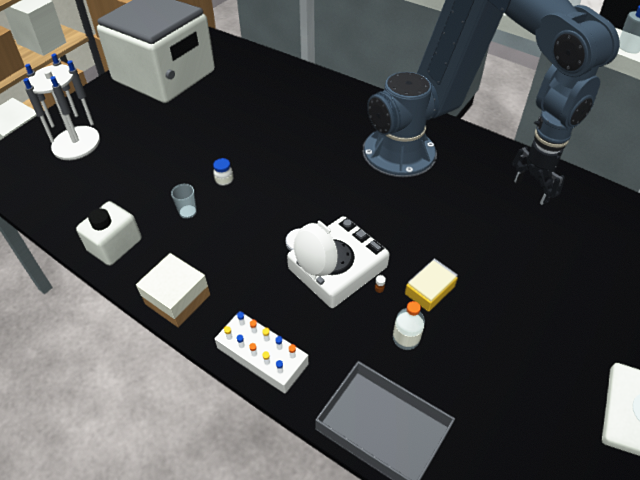

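The top view shows the keys left to right: bar (222,277), square (249,285), round (274,292). The lid stands at about (268,197), and the hinge is at the far side. I'll zoom in and measure.

Run:
```python
from h import *
t=cv2.imread('pics/top0.png');s=cv2.imread('pics/scene0.png')
a=cv2.resize(t[170:330,190:360],None,fx=3.5,fy=3.5,interpolation=cv2.INTER_CUBIC)[:, :]
b=cv2.resize(s[205:315,270:400],None,fx=4,fy=4,interpolation=cv2.INTER_CUBIC)
cv2.imwrite('pics/a.png',a);cv2.imwrite('pics/b.png',b)
# bezels: dark blobs inside deck
g=cv2.cvtColor(t,cv2.COLOR_BGR2GRAY)
m=cv2.morphologyEx((g>150).astype(np.uint8),cv2.MORPH_OPEN,np.ones((3,3)))
cs,h=cv2.findContours(m,cv2.RETR_CCOMP,cv2.CHAIN_APPROX_NONE)
for c,hh in zip(cs,h[0]):
    M=cv2.moments(c)
    if M['m00']>60:
        u=(M['m10']/M['m00'],M['m01']/M['m00'])
        if 200<u[0]<330 and 170<u[1]<320: print(hh[3],M['m00'],np.round(u,1),onz('top0',u,.09).round(3),cv2.minAreaRect(c))
```

```text
-1 125.0 [256.1 313.5] [0.413 0.108 0.09 ] ((255.53717041015625, 313.3575134277344), (53.13481521606445, 3.3656258583068848), 14.620874404907227)
-1 104.0 [200.8 250.3] [0.541 0.226 0.09 ] ((201.0, 250.5), (11.0, 12.0), 90.0)
-1 1177.0 [328.5 260. ] [ 0.526 -0.04   0.09 ] ((328.5, 260.0), (38.0, 39.0), 90.0)
-1 9621.0 [260.9 242.5] [0.56  0.101 0.09 ] ((261.6327819824219, 240.0020751953125), (89.98867797851562, 115.23961639404297), 14.931418418884277)
10 340.0 [274.1 291.1] [0.46  0.072 0.09 ] ((274.10382080078125, 291.1192626953125), (21.3125057220459, 17.891983032226562), 15.255120277404785)
10 341.0 [248.5 284.4] [0.473 0.125 0.09 ] ((248.4615478515625, 284.3077087402344), (21.22480010986328, 17.891983032226562), 15.255120277404785)
10 343.0 [222.9 277.5] [0.486 0.178 0.09 ] ((222.85894775390625, 277.529052734375), (21.257165908813477, 17.843137741088867), 14.931416511535645)
10 2510.0 [262.  235.5] [0.575 0.1   0.09 ] ((261.6153564453125, 236.92308044433594), (60.01153564453125, 52.16688919067383), 11.309932708740234)
```

View pics/a.png

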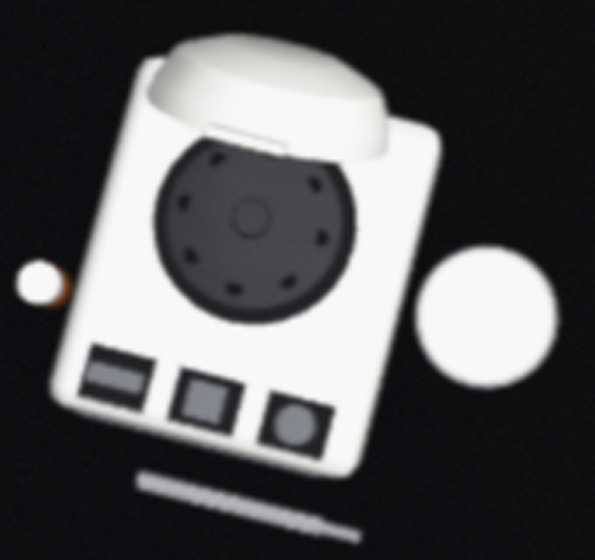

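View pics/b.png

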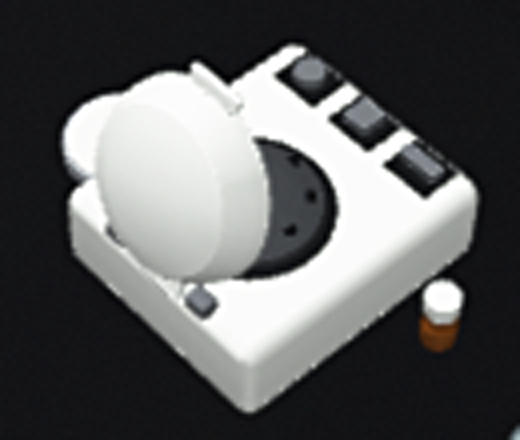

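Run:
```python
from h import *
for n,a,b in [('tab',(261.3,209.5),(324.5,226.5)),('round',(274.2,291.4),(348,223.)),('square',(248.6,284.6),(361.5,233.5)),('bar',(222.8,277.3),(376,245.5))]:
    print(n,tri(('top0',a),('scene0',b)))
ex=np.array([.971,-.238,0]);H=np.array([.6526,.081,.087])
for th in np.arange(.85,1.3,.1):
    P=H+.154*(-np.cos(th)*ex+np.sin(th)*np.array([0,0,1]))
    print(th.round(2),P.round(3),proj('top0',P).round(1),proj('scene0',P).round(1))
```

```text
tab (array([0.60650173, 0.0917888 , 0.2289201 ]), np.float64(0.004805023717399883))
round (array([0.45815151, 0.07265971, 0.09333186]), np.float64(0.003453982067868193))
square (array([0.4711482 , 0.12549669, 0.09491113]), np.float64(0.0034111660775313093))
bar (array([0.48482529, 0.17985091, 0.09340093]), np.float64(0.004713702355786716))
0.85 [0.554 0.105 0.203] [[253.5 240.1]] [[339.4 222.8]]
0.95 [0.566 0.102 0.212] [[254.7 233.3]] [[336.  222.6]]
1.05 [0.578 0.099 0.221] [[256.1 226.1]] [[332.3 223. ]]
1.15 [0.592 0.096 0.228] [[257.7 218.4]] [[328.3 223.8]]
1.25 [0.605 0.093 0.233] [[259.5 210.4]] [[324.  225.2]]
```

The lid is about 1.2 rad open and the geometry agrees with the text: key spacing is 54.6 mm and yaw is -13.8°. I'll close the fingers, rise and cross over.

Request:
jog_arm --steps '[[[0,0,-3],0,-1],[[0,0,-3],0,-1],[[-1.1,3.6,0],0,-1],[[-1.1,3.6,0],0,-1],[[-1.1,3.6,0],0,-1],[[-1.1,3.6,0],0,-1],[[-1.1,3.6,0],0,-1],[[-1.1,3.6,0],0,-1]]'

```text
time: 0.95
eef_pos: [0.3819, 0.3337, 0.2912]
orientation: [[0.398, 0.917, -0.0], [0.917, -0.398, -0.0], [-0.0, -0.0, -1.0]]
ft_force: [0.1, 1.6, -0.1]
width: 0.002
```

Request:
jog_arm --steps '[[[-1.1,3.6,0],0,-1],[[-1.1,3.6,0],0,-1],[[-1.1,3.6,0],0,-1],[[-1.1,3.6,0],0,-1],[[-1.1,3.6,0],0,-1],[[-1.1,3.6,0],0,-1],[[-1.1,3.6,0],0,-1],[[-1.1,3.6,0],0,-1]]'

```text
time: 1.75
eef_pos: [0.611, 0.1382, 0.291]
orientation: [[0.399, 0.917, -0.0], [0.917, -0.399, -0.0], [-0.0, -0.0, -1.0]]
ft_force: [0.2, 1.2, -0.8]
width: 0.004
```

Request:
jog_arm --steps '[[[0,0,0],-5,-1],[[0,0,0],-4.7,-1],[[0,0,0],0,-1],[[0,0,0],0,-1]]'

```text
time: 2.15
eef_pos: [0.6099, 0.1395, 0.291]
orientation: [[0.24, 0.971, -0.001], [0.971, -0.24, -0.0], [-0.0, -0.001, -1.0]]
ft_force: [0.1, 0.1, -1.1]
width: -0.003
```

Request:
jog_arm --steps '[[[-1.6,2.7,0],0,-1],[[-1.6,2.7,0],0,-1],[[-1.5,2.6,0],0,-1],[[0,0,0],0,-1],[[0,0,0],0,-1]]'

```text
time: 2.65
eef_pos: [0.6765, 0.0747, 0.2908]
orientation: [[0.24, 0.971, -0.001], [0.971, -0.24, 0.0], [-0.0, -0.001, -1.0]]
ft_force: [-0.1, -0.4, -0.1]
width: -0.002
```

Run:
```python
from h import *
shot('wrist','w1.png');shot('scene','s1.png');shot('top','t1.png')
a=cv2.imread('pics/w1.png');s=cv2.imread('pics/s1.png')
s=cv2.resize(s[110:320,250:430],None,fx=2.28,fy=2.28)
a=cv2.resize(a,(400,300)); s=cv2.resize(s,(400,467)); o=np.zeros((467,800,3),np.uint8);o[:300,:400]=a;o[:,400:]=s
cv2.imwrite('pics/c1.png',o)
```

```text
(no output)
```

View pics/c1.png

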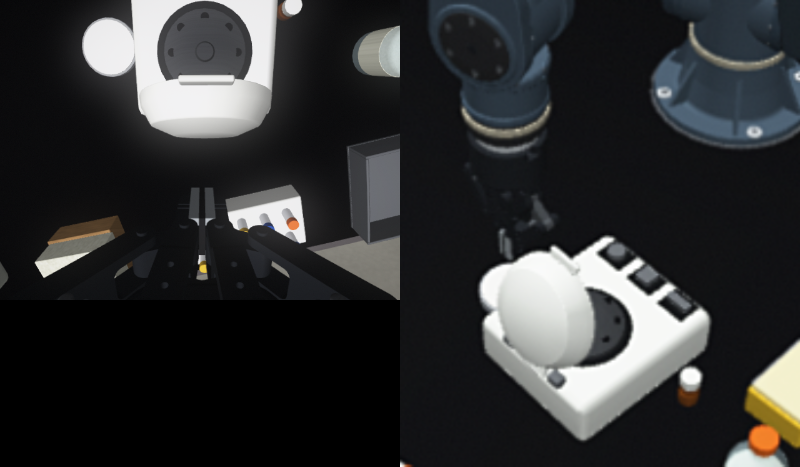

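The wrist view shows the tab centred at (207,80) in the half-size picture. The shut fingers are at (203,190), so they sit behind the lid and are laterally centred. I'll check the tab with the wrist and top views.

Run:
```python
from h import *
print(tri(('w1',(331,125)),('top0',(261.3,209.5))), tri(('w1',(331,125)),('scene0',(324.5,226.5))))
ex=np.array([.971,-.238,0]);H=np.array([.6526,.081,.087])
for th in np.arange(1.0,1.3,.05):
    P=H+.154*(-np.cos(th+.05)*ex+np.sin(th+.05)*np.array([0,0,1]))
    print(th.round(2),P.round(3),proj('w1',P).round(1))
```

```text
(array([0.61016413, 0.09349553, 0.20659975]), np.float64(0.003991259543535451)) (array([0.60798395, 0.09520494, 0.23242988]), np.float64(0.0007993170361155394))
1.0 [0.578 0.099 0.221] [[324.7  61.2]]
1.05 [0.585 0.098 0.224] [[324.8  75.1]]
1.1 [0.592 0.096 0.228] [[324.9  89.7]]
1.15 [0.598 0.094 0.231] [[324.9 104.9]]
1.2 [0.605 0.093 0.233] [[325.  120.5]]
1.25 [0.613 0.091 0.235] [[325.  136.5]]
1.3 [0.62  0.089 0.237] [[325.1 152.6]]
```

Request:
jog_arm --steps '[[[0,0,2.5],0,-1],[[0,0,2.5],0,-1],[[0,0,2],0,-1],[[0,0,1],0,-1],[[0,0,0],0,-1]]'

```text
time: 3.3
eef_pos: [0.6755, 0.0753, 0.2104]
orientation: [[0.238, 0.971, -0.002], [0.971, -0.238, -0.0], [-0.001, -0.002, -1.0]]
ft_force: [-0.2, -0.7, -0.3]
width: -0.0
```

Request:
jog_arm --steps '[[[0,-0.6,0],0,-1],[[0,-0.6,0],0,-1],[[0,-0.6,0],0,-1],[[0,-0.6,0],0,-1],[[0,-0.6,0],0,-1],[[0,-0.6,0],0,-1]]'

```text
time: 3.9
eef_pos: [0.6413, 0.0834, 0.2117]
orientation: [[0.238, 0.971, 0.001], [0.971, -0.238, -0.0], [0.0, 0.001, -1.0]]
ft_force: [1.1, -0.8, 0.1]
width: -0.003
```

Request:
jog_arm --steps '[[[0,-0.7,0],0,-1],[[0,-0.7,0],0,-1],[[0,-0.7,0],0,-1],[[0,-0.7,0],0,-1],[[0,-0.7,0],0,-1]]'

```text
time: 4.4
eef_pos: [0.607, 0.0918, 0.2113]
orientation: [[0.238, 0.971, -0.0], [0.971, -0.238, -0.0], [-0.0, -0.0, -1.0]]
ft_force: [0.7, 0.1, 0.0]
width: 0.001
```

Request:
jog_arm --steps '[[[0,-0.7,0.4],0,-1],[[0,-0.7,0.4],0,-1],[[0,-0.6,0.5],0,-1],[[0,-0.5,0.6],0,-1],[[0,-0.5,0.6],0,-1],[[0,-0.5,0.6],0,-1]]'

```text
time: 5.0
eef_pos: [0.573, 0.1001, 0.1795]
orientation: [[0.238, 0.971, -0.001], [0.971, -0.238, -0.0], [-0.0, -0.001, -1.0]]
ft_force: [-1.4, 0.4, 2.4]
width: -0.007
```

Request:
jog_arm --steps '[[[0,-0.4,0.6],0,-1],[[0,-0.4,0.6],0,-1],[[0,-0.4,0.6],0,-1],[[0,-0.4,0.6],0,-1],[[0,-0.2,0.6],0,-1],[[0,-0.2,0.6],0,-1]]'

```text
time: 5.6
eef_pos: [0.5541, 0.1048, 0.1437]
orientation: [[0.238, 0.971, 0.0], [0.971, -0.238, -0.0], [-0.0, 0.0, -1.0]]
ft_force: [-0.5, 0.9, 1.4]
width: 0.001
```

Request:
jog_arm --steps '[[[0,0,0.4],0,-1],[[0,0,0.4],0,-1],[[0,0,0.3],0,-1],[[0,0,0],0,-1]]'

```text
time: 6.0
eef_pos: [0.5543, 0.1047, 0.1328]
orientation: [[0.238, 0.971, -0.0], [0.971, -0.238, -0.0], [-0.0, -0.0, -1.0]]
ft_force: [-0.7, 0.1, 0.8]
width: 0.003
```

Nominal shut contact is at z≈0.129. I'll creep down while watching the force.

Request:
jog_arm --steps '[[[0,0,0.2],0,-1],[[0,0,0.1],0,-1],[[0,0,0.1],0,-1],[[0,0,0],0,-1]]'

```text
time: 6.4
eef_pos: [0.5542, 0.1047, 0.1292]
orientation: [[0.238, 0.971, -0.0], [0.971, -0.238, -0.0], [-0.0, 0.0, -1.0]]
ft_force: [-0.2, 0.6, -0.2]
width: -0.001
```

Request:
jog_arm --steps '[[[0,0,0.1],0,-1],[[0,0,0],0,-1]]'

```text
time: 6.6
eef_pos: [0.5543, 0.1047, 0.129]
orientation: [[0.238, 0.971, 0.001], [0.971, -0.238, -0.0], [0.0, 0.001, -1.0]]
ft_force: [-1.9, -0.7, 6.6]
width: -0.002
```

Request:
jog_arm --steps '[[[0,0,0],0,-1],[[0,0,0],0,-1],[[0,0,-1],0,-1],[[0,0,-3],0,-1],[[-1.8,-2.8,0],0,-1],[[-1.8,-2.8,0],0,-1],[[-1.8,-2.9,0],0,-1],[[0,0,0],0,-1]]'

```text
time: 7.4
eef_pos: [0.4551, 0.0715, 0.169]
orientation: [[0.239, 0.971, -0.002], [0.971, -0.239, -0.001], [-0.001, -0.002, -1.0]]
ft_force: [-0.2, 0.2, -0.2]
width: 0.0
```

Run:
```python
from h import *
shot('wrist','w2.png');shot('scene','s2.png');shot('top','t2.png')
a=cv2.imread('pics/w2.png');s=cv2.imread('pics/s2.png')
s=cv2.resize(s[180:320,270:400],(400,430)); a=cv2.resize(a,(400,300)); o=np.zeros((430,800,3),np.uint8);o[:300,:400]=a;o[:,400:]=s
cv2.imwrite('pics/c2.png',o)
print(monitor.observe()['eef_pos'])
print(proj('w2',[[.459,.072,.098],[.472,.125,.098],monitor.observe()['eef_pos']]))
```

```text
[0.45976287 0.07267319 0.16909033]
[[326.90371618 261.37442413]
 [422.84608565 261.16765678]
 [330.38488935 325.50694792]]
```

View pics/c2.png

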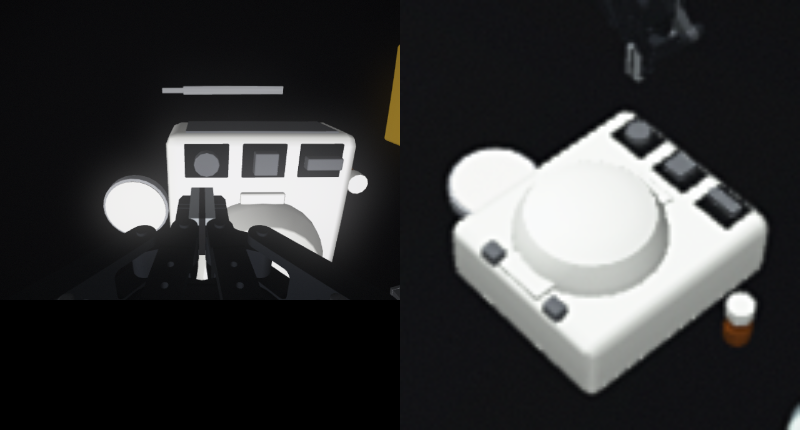

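The lid is shut. The round key is at (206,165) in the half-size wrist view, within about 2 mm of the prediction, so the TCP is over it. Next I descend.

Request:
jog_arm --steps '[[[0,0,2.5],0,-1],[[0,0,2.5],0,-1],[[0,0,1.2],0,-1],[[0,0,0.4],0,-1],[[0,0,0],0,-1]]'

```text
time: 8.05
eef_pos: [0.4594, 0.0727, 0.102]
orientation: [[0.238, 0.971, -0.001], [0.971, -0.238, -0.0], [-0.0, -0.001, -1.0]]
ft_force: [-0.3, -0.1, 1.1]
width: 0.001
```

Request:
jog_arm --steps '[[[0,0,0.2],0,-1],[[0,0,0.2],0,-1],[[0,0,0.2],0,-1],[[0,0,0],0,-1]]'

```text
time: 8.45
eef_pos: [0.4593, 0.0726, 0.0966]
orientation: [[0.238, 0.971, 0.001], [0.971, -0.238, 0.0], [0.0, 0.001, -1.0]]
ft_force: [0.1, 0.4, 1.5]
width: 0.003
```

Request:
jog_arm --steps '[[[0,0,0.1],0,-1],[[0,0,0.1],0,-1],[[0,0,0.05],0,-1],[[0,0,0],0,-1]]'

```text
time: 8.85
eef_pos: [0.4593, 0.0726, 0.0941]
orientation: [[0.238, 0.971, 0.001], [0.971, -0.238, 0.0], [0.0, 0.001, -1.0]]
ft_force: [2.2, 1.2, 3.7]
width: 0.004
```

Request:
jog_arm --steps '[[[0,0,0.1],0,-1],[[0,0,0],0,-1]]'

```text
time: 9.05
eef_pos: [0.4593, 0.0726, 0.0931]
orientation: [[0.238, 0.971, 0.001], [0.971, -0.238, 0.0], [0.0, 0.001, -1.0]]
ft_force: [2.6, 0.6, 5.4]
width: 0.002
```

One slight further press to confirm the stop.

Request:
jog_arm --steps '[[[0,0,0.1],0,-1],[[0,0,0],0,-1],[[0,0,0],0,-1]]'

```text
time: 9.35
eef_pos: [0.4593, 0.0726, 0.0928]
orientation: [[0.238, 0.971, 0.002], [0.971, -0.238, 0.0], [0.001, 0.002, -1.0]]
ft_force: [-0.4, -0.2, 14.9]
width: -0.0
```

The key is at its hard stop: 14.9 N at z=0.0928. Now I withdraw.

Request:
jog_arm --steps '[[[0,0,-0.5],0,-1],[[0,0,-1],0,-1],[[0,0,-3],0,-1],[[0,0,-4],0,-1],[[0,0,-4],0,-1],[[0,-2.5,0],0,-1],[[0,-2.5,0],0,-1],[[0,0,0],0,-1]]'

```text
time: 10.15
eef_pos: [0.407, 0.0845, 0.2171]
orientation: [[0.237, 0.971, -0.002], [0.971, -0.237, -0.0], [-0.001, -0.002, -1.0]]
ft_force: [0.3, 0.3, -0.9]
width: -0.0
```

Run:
```python
from h import *
shot('wrist','w3.png');shot('scene','s3.png')
a=cv2.resize(cv2.imread('pics/w3.png'),(400,300));s=cv2.imread('pics/s3.png')
s=cv2.resize(s[130:360,150:480],(400,279)); o=np.zeros((300,800,3),np.uint8);o[:,:400]=a;o[:279,400:]=s
cv2.imwrite('pics/c3.png',o); d=cv2.absdiff(cv2.imread('pics/s2.png'),cv2.imread('pics/s3.png')).max(2)[215:,:]
print((d>40).sum()); x=monitor.observe(); print(x['eef_pos'],x['ft_force'])
```

```text
0
[0.40973573 0.0844122  0.21700598] [ 0.72336468  1.01919751 -0.69259421]
```

View pics/c3.png

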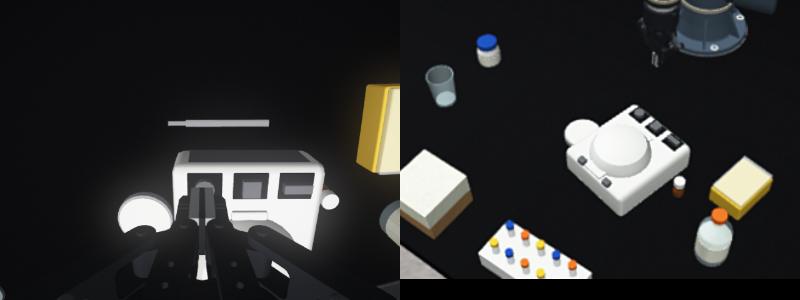

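The lid is shut, the keys are up, everything else is in place and the arm is clear. I'm handing the job in.

```bash
python3 -c "
from h import *
print(job.job_done())"
```

```text
the job is handed in; nothing more can be done
None
```

I pushed the lid shut from its back with the closed fingertips, then pressed the round key to its stop, released it, withdrew and handed the job in. No verdict came back.

- **Lid:** it started about 1.2 rad open. The fingers stopped at z = 0.129 m with about 6.6 N, the height given for the shut lid, and the pictures show it shut.
- **Round key:** it stopped at z = 0.0928 m with about 15 N, 5 mm below its given resting height. That is under the 30 N limit. In the last picture it looks up again, partly hidden by the fingers in the wrist view.
- **Other things:** the scene view before and after the key press showed no changed pixels over the centrifuge and the area behind it. For the lid push, I judged only by eye that nothing had moved. At the end the arm was clear of everything, with about 1 N of sensor noise.
- **Disagreements:**
  - Triangulated key heights were 3–5 mm below the given 98 mm, with the rays missing each other by 3–5 mm.
  - One of three triangulations of the lid tab gave its height about 25 mm low. I ignored it because the other two agreed with the hinge geometry.

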